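# Set up the pasta drying stand

## Robot

A 6-joint arm with a two-finger parallel gripper is mounted at the origin on a cart in front of the work surface, level with it; the furniture and walls round the work are solid. World frame = base frame: x ahead of the robot, y to its left, z up, the work surface at z = 0. Lengths are in m, angles in degrees, forces in N, time in s.
With the tool pointing down it reaches from about 0.3 to 1 m from the base axis. Payload 5.1 kg.
Tool frame: the origin (TCP) lies midway between the tips of the shut fingers; the grasp point (between the pads) lies 19 mm behind it; z points along the fingers, y is the line along which they close (so a half turn about z gives the same grasp; the last joint's range is limited). The gripper opens to 95 mm and grips with 3 to 60 N. Pads are 20 mm wide; open, the fingers measure 119 mm over their backs; the gripper's body (75 mm by 180 mm) begins 59 mm behind the grasp point.
Start: joints at [-80.764, 7.093, 94.555, -0, 78.352, -4.733], TCP at [0.157, -0.631, 0.215] pointing down, gripper open.
Joint ranges: [-149.61, 149.61], [-58.7, 133.49], [1.44, 155.28], [-77.14, 257.14], [18.33, 153.61], [-166.67, 166.67]. Speed limits (degrees/s): [147.25, 147.25, 180, 180, 180, 180].

## Interface

Orientations are given as a 3x3 rotation matrix whose columns are the frame's x, y, z axes.
In Python, from rig import env, imaging, hand_in gives the robot as it stands.
- The arm moves only by the tool servo_tool, never from a script. Its argument "deltas" is one flat list of numbers, 6 for each row, row after row: the shift along the world's x, y, z in m, then the turn, a rotation vector about the world's x, y, z in rad. In form: [tx, ty, tz, wx, wy, wz, tx, ty, tz, wx, wy, wz, ...]. A call has 1 to 12 rows; each row is the pose to reach, as a shift and turn from the pose commanded when the call began; what a row does not reach only later rows make up. A row lasts 1/8 s, in which the tool goes at most 62.5 mm and 10.7 degrees, less where a joint would pass 70% of its speed; a pose out of reach is approached as far as the arm can. A call with a gripper value outside its range is refused whole. "gripper" is the finger opening in m, from 0 to 0.0951, set as the call begins (left out, the last holds). The fingers move at their own pace and stop on an object; the grip force is fixed at half the most. Time passes only in rows, so rows that repeat a pose let the fingers close. It gives the time, the measured TCP pose, the force, the opening and the grip force at its end, in the units of the state.
- env.read_state(): the state, without advancing time (a new reading comes with each control period).
- imaging.get_image(name): name is "scene" or "side" or "wrist"; returns the picture (420x560x3 uint8, red, green, blue); there is no depth.
- imaging.get_calibration(name): a dict with "fx", "fy", "cx", "cy" (pixels), "world_to_cam" (4x4, takes a point from world to camera coordinates); the wrist camera has in their place "hand_eye" (4x4, takes a point from camera to tool coordinates, whose origin is the TCP and whose axes are the flange's). Camera axes: x right, y down, z forward; pixel columns grow to the right and rows downward; lengths in m; the calibration is good to about 2 mm. A picture is of the moment at which its call begins: read the wrist's pose just before it. get_calibration takes no time and is no camera call.
- hand_in(): hands the job in; it is judged then, once.
The state is a dict: "time_s": time; "joint_positions": joint angles; "dq": joint speeds; "tau": joint torques, N m; "ee_pos": TCP position; "ee_rot": TCP orientation; "ft_force": force on the tool from outside, world axes, zero at the start; "moment": the same for the moment, N m; "finger_gap": finger opening in m; "finger_force": force on a finger pad.
Only numpy, scipy, OpenCV 4.12 (cv2) and the standard library are available. Lean on these libraries where they do the work, as an engineer would, in place of code of your own. Each camera call takes 0.05 s, during which the arm holds its last target. There are 200 camera calls.

## Task

Set up the pasta drying stand for short ribbons. First slide its orange clamp jaw firmly shut against the edge of the pastry board so that the stand cannot rock, then press the orange spring button so that the head comes down to its next hole and locks there. Only with the head down, thread every drying rod that lies on the hob through an eyelet of the cross-bar from the front, one rod to an eyelet, fully home with its handle against the bar, and leave the other things on the hob where they are.

Things in the scene. Friction and masses are not known exactly. Their poses are not given: they have to be found in the camera images.
- clamp_jaw (a joint): how far the stand's orange clamp jaw has been slid along its rail, away from the robot, m: 0.035 = its pad meets the front edge of the board under the stand (found open, 15 to 35 mm short of it). It slides against a steady 4 N of friction and stays where it is left; firmly shut means pressed home with some 3 N more.
- thumb_plate (a point): centre of the front face of the jaw's upright orange thumb plate (56 mm wide, 12 mm thick, standing from 30 to 68 mm above the hob; this point is 49 mm up), facing the robot. x axis: the way it slides shut, away from the robot along the rail. Below it a 24 mm wide rail, its top 26 mm above the hob, sticks out 168 mm in front of the stand's tube.
- pastry_board: wooden pastry board, 240 mm wide, 21 mm high, on which the stand stands, fixed; origin under the stand's tube, x axis away from the robot. Its front edge is 105 mm in front of the origin.
- head (a joint): how far the stand's telescoping head has come down, m: 0 = raised, as found; 0.051 = down at the next hole, its lower stop. The head is a wooden cross-bar 340 long, 36 deep, 32 high (mm) on a 24 mm steel tube. While the button is held down it sinks by its own weight in about 1 s; let go, and the lock pin snaps into the next hole. The stand is fixed.
- release_button (a joint): spring button of the lock, m: 0 = up, 0.006 = fully down. It takes 1.5 N to start and 5 N to hold fully down; the pin leaves its hole at about 0.004. It is fully up again only when the pin sits in a hole.
- release_button_top (a point): centre of the top of the orange round spring button, 20 mm across, facing up, on a black lug 78 mm in front of the stand's tube (60 mm in front of the cross-bar's face); raised, the bar's centre line is 92 mm above it. Pressed straight down.
- eyelet_1 (a point): eyelet 1 of 5 in the cross-bar (1 at the left end, 70 mm apart): centre of the mouth of the bore in the bar's front face. x axis along the bore, level, away from the robot: the way a rod goes in; z up. Round bore 13 mm across, 36 mm deep, open at the back. It comes down with the head.
- eyelet_2 (a point): eyelet 2 of 5 in the cross-bar (1 at the left end, 70 mm apart): centre of the mouth of the bore in the bar's front face. x axis along the bore, level, away from the robot: the way a rod goes in; z up. Round bore 13 mm across, 36 mm deep, open at the back. It comes down with the head.
- eyelet_3 (a point): eyelet 3 of 5 in the cross-bar (1 at the left end, 70 mm apart): centre of the mouth of the bore in the bar's front face. x axis along the bore, level, away from the robot: the way a rod goes in; z up. Round bore 13 mm across, 36 mm deep, open at the back. It comes down with the head.
- eyelet_4 (a point): eyelet 4 of 5 in the cross-bar (1 at the left end, 70 mm apart): centre of the mouth of the bore in the bar's front face. x axis along the bore, level, away from the robot: the way a rod goes in; z up. Round bore 13 mm across, 36 mm deep, open at the back. It comes down with the head.
- eyelet_5 (a point): eyelet 5 of 5 in the cross-bar (1 at the left end, 70 mm apart): centre of the mouth of the bore in the bar's front face. x axis along the bore, level, away from the robot: the way a rod goes in; z up. Round bore 13 mm across, 36 mm deep, open at the back. It comes down with the head.
- neck_1 (a point): drying rod 1 (may be absent): point on its axis where handle meets steel. x axis towards the tip: a steel rod 10 mm across reaches 95 mm forward (last 10 mm tapered), a square wooden handle 18 x 18 mm, blue band at its end, 90 mm back. 75 g, balances 14 mm behind this point. Lying on the hob the point is 9 mm up; fully home it lies at the eyelet's mouth, handle against the bar.
- neck_2 (a point): drying rod 2 (may be absent): point on its axis where handle meets steel. x axis towards the tip: a steel rod 10 mm across reaches 95 mm forward (last 10 mm tapered), a square wooden handle 18 x 18 mm, blue band at its end, 90 mm back. 75 g, balances 14 mm behind this point. Lying on the hob the point is 9 mm up; fully home it lies at the eyelet's mouth, handle against the bar.
- neck_3 (a point): drying rod 3 (may be absent): point on its axis where handle meets steel. x axis towards the tip: a steel rod 10 mm across reaches 95 mm forward (last 10 mm tapered), a square wooden handle 18 x 18 mm, blue band at its end, 90 mm back. 75 g, balances 14 mm behind this point. Lying on the hob the point is 9 mm up; fully home it lies at the eyelet's mouth, handle against the bar.
- neck_4 (a point): drying rod 4 (may be absent): point on its axis where handle meets steel. x axis towards the tip: a steel rod 10 mm across reaches 95 mm forward (last 10 mm tapered), a square wooden handle 18 x 18 mm, blue band at its end, 90 mm back. 75 g, balances 14 mm behind this point. Lying on the hob the point is 9 mm up; fully home it lies at the eyelet's mouth, handle against the bar.
- neck_5 (a point): drying rod 5 (may be absent): point on its axis where handle meets steel. x axis towards the tip: a steel rod 10 mm across reaches 95 mm forward (last 10 mm tapered), a square wooden handle 18 x 18 mm, blue band at its end, 90 mm back. 75 g, balances 14 mm behind this point. Lying on the hob the point is 9 mm up; fully home it lies at the eyelet's mouth, handle against the bar.
- pepper_mill_mid (a point): bystander: dark wooden pepper mill, 58 mm across, 160 mm tall; the point is half-way up on its axis. To be left where it is.
- salt_shaker_mid (a point): bystander: glass salt shaker with a grey cap, 44 mm across, 90 mm tall; the point is half-way up on its axis. To be left where it is.
- tin_mid (a point): bystander: short food tin, 76 mm across, 58 mm tall; the point is half-way up on its axis. To be left where it is.
Mind the look-alikes: they are no part of the job. What is shaped like the part that bears neck_2 but black or pink is not meant.

How it is judged:
By the outcome, as a careful person would: the job done as asked, in the order asked, and still so for the second after the job is handed in, with the robot touching nothing.
Of rod_1, rod_2, rod_3, rod_4, rod_5 only 4 to 5 are there at a start; the rules pass over those that are not, and their reading is None.
At some moment in a run one of rod_1, rod_2, rod_3, rod_4, rod_5 may be knocked a few centimetres aside while the robot is not near it.
Once in a run the grip may slacken for a moment while it holds something.
It also fails if it takes over 210 s, if anything falls off the work surface, if the arm or the gripper's body presses on something with over 40 N, if the wrist force passes 120 N, or if a joint passes its speed limit or range.

## Working session

There is one attempt and no reset: what is moved stays moved. The work goes in short steps, Python scripts to look and compute and a tool call to move; the robot and the scene stay as the last step left them, time stands still between calls to the robot, and variables do not carry over. Pictures are saved under pics/ and viewed, at most 15 in all, crops included, and the job is handed in when it is done.

Besides the shell and the picture viewer there is one more tool, called after ">>>" by a JSON object that holds its "name" and its "arguments", one argument or row to a line. servo_tool: Moves the arm, as the interface text tells. Its arguments: {"type":"object","properties":{"deltas":{"type":"array"},"gripper":{"type":"number"}},"required":["deltas"]}

```bash
ls; mkdir -p pics; cat > h.py <<'E'
import numpy as np, cv2
from rig import env, imaging
def snap(n,f=None):
    s=env.read_state(); im=imaging.get_image(n)
    if f: cv2.imwrite('pics/'+f,im[:,:,::-1])
    return s,im
def cam(n,s=None):
    c=imaging.get_calibration(n); K=np.array([[c['fx'],0,c['cx']],[0,c['fy'],c['cy']],[0,0,1]])
    if n=='wrist':
        T=np.eye(4);T[:3,:3]=s['ee_rot'];T[:3,3]=s['ee_pos'];M=T@np.array(c['hand_eye'])
    else: M=np.linalg.inv(np.array(c['world_to_cam']))
    return K,M
def ray(n,uv,s=None):
    K,M=cam(n,s); d=M[:3,:3]@(np.linalg.inv(K)@[uv[0],uv[1],1]); return M[:3,3],d/np.linalg.norm(d)
def plane(n,uv,z,s=None):
    o,d=ray(n,uv,s); return o+d*(z-o[2])/d[2]
def proj(n,p,s=None):
    K,M=cam(n,s); q=np.linalg.inv(M)@np.append(p,1); q=K@q[:3]; return q[:2]/q[2]
def tri(rays):
    A=np.zeros((3,3));b=np.zeros(3)
    for o,d in rays:
        P=np.eye(3)-np.outer(d,d);A+=P;b+=P@o
    p=np.linalg.solve(A,b); return p,[np.linalg.norm((np.eye(3)-np.outer(d,d))@(p-o)) for o,d in rays]
E
python3 - <<'E'
from h import *
for n in ['scene','side','wrist']:
    s,im=snap(n,n+'0.png'); K,M=cam(n,s); print(n,K[0,0],M.round(3).tolist())
print(s)
a=cv2.imread('pics/scene0.png');b=cv2.imread('pics/side0.png')
E
```

```text
pics
scene 419.4744854606819 [[-0.695, -0.353, 0.627, -0.343], [-0.719, 0.325, -0.614, 1.051], [0.012, -0.877, -0.48, 0.884], [0.0, 0.0, 0.0, 1.0]]
side 404.3152912251797 [[0.997, -0.034, 0.071, 0.469], [-0.079, -0.369, 0.926, -1.185], [-0.006, -0.929, -0.371, 0.701], [0.0, 0.0, 0.0, 1.0]]
wrist 326.5499716360374 [[0.24, -0.937, -0.253, 0.227], [-0.971, -0.233, -0.06, -0.613], [-0.002, 0.26, -0.966, 0.385], [0.0, 0.0, 0.0, 1.0]]
{'time_s': 0.1, 'joint_positions': array([-8.07631680e+01,  7.12925064e+00,  9.46257195e+01, -3.61724133e-04,
        7.83527839e+01, -4.73328146e+00]), 'dq': array([-0.00565929, -0.05802578, -0.12243172,  0.03299019, -0.03071352,
        0.02633728]), 'tau': array([-1.62511856e-04, -4.18880045e+01, -3.61096573e+01,  7.77461613e-02,
        4.62163542e-02, -5.50275934e-05]), 'ee_pos': array([ 0.15678913, -0.63020554,  0.21352128]), 'ee_rot': array([[ 9.70421499e-01,  2.41416692e-01, -3.07978655e-04],
       [ 2.41416842e-01, -9.70419737e-01,  1.85528179e-03],
       [ 1.49027428e-04, -1.87475657e-03, -9.99998232e-01]]), 'ft_force': array([ 0.48046542, -0.78322269,  0.27795713]), 'moment': array([ 0.0272983 , -0.05108082, -0.02435763]), 'finger_force': 0.0, 'finger_gap': 0.09503410491483978}
```

View pics/scene0.png

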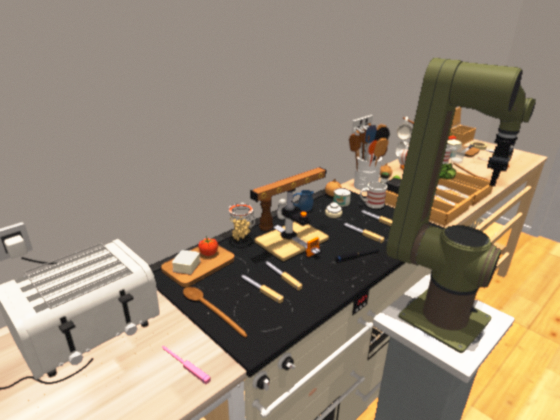

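View pics/side0.png

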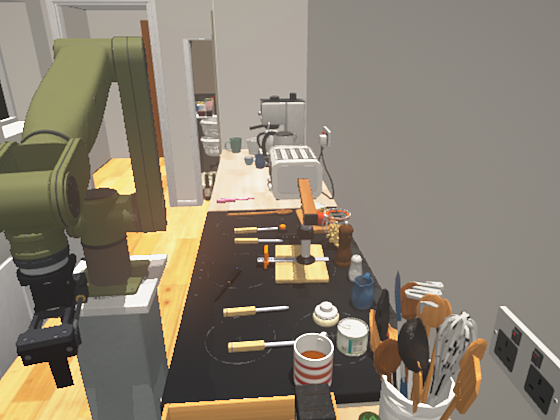

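The scene view shows the stand at about (290,215), four yellow-handled rods at (262,288), (284,274), (365,233) and (378,217), a black look-alike at (357,255) and a pink one at (187,363). The side view shows the same four rods at (255,230), (258,240), (255,310) and (265,346). I'll confirm with an enlarged crop.

```bash
python3 - <<'E'
from h import *
a=cv2.imread('pics/scene0.png')[155:335,160:420];b=cv2.imread('pics/side0.png')[170:390,190:390]
a=cv2.resize(a,(790,547),interpolation=cv2.INTER_CUBIC);b=cv2.resize(b,(545,600),interpolation=cv2.INTER_CUBIC)
cv2.imwrite('pics/ca.png',a);cv2.imwrite('pics/cb.png',b)
# rough
for n,uv in [('scene',(262,288)),('scene',(284,274)),('scene',(365,233)),('scene',(378,217)),('side',(255,230)),('side',(258,240)),('side',(255,310)),('side',(265,346))]:
    print(n,uv,plane(n,uv,.009).round(3))
E
```

```text
scene (262, 288) [0.477 0.318 0.009]
scene (284, 274) [0.482 0.212 0.009]
scene (365, 233) [ 0.454 -0.223  0.009]
scene (378, 217) [ 0.495 -0.375  0.009]
side (255, 230) [0.478 0.313 0.009]
side (258, 240) [0.487 0.22  0.009]
side (255, 310) [ 0.467 -0.226  0.009]
side (265, 346) [ 0.489 -0.377  0.009]
```

View pics/ca.png

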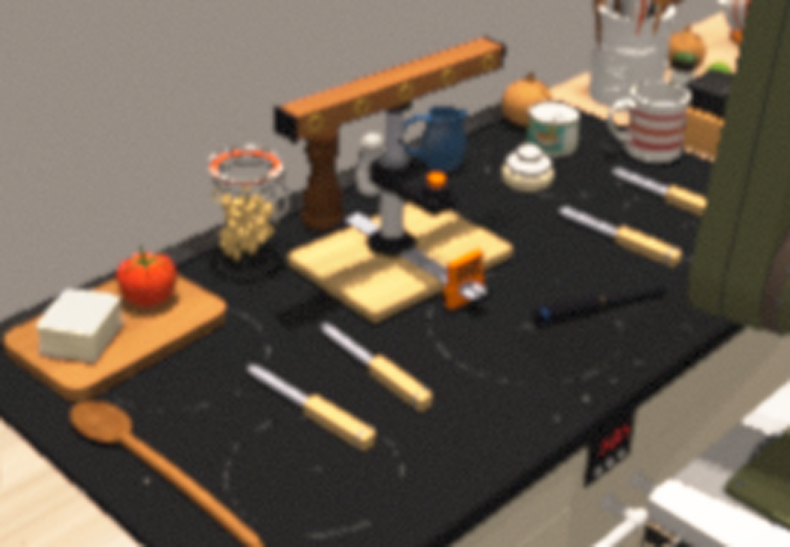

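View pics/cb.png

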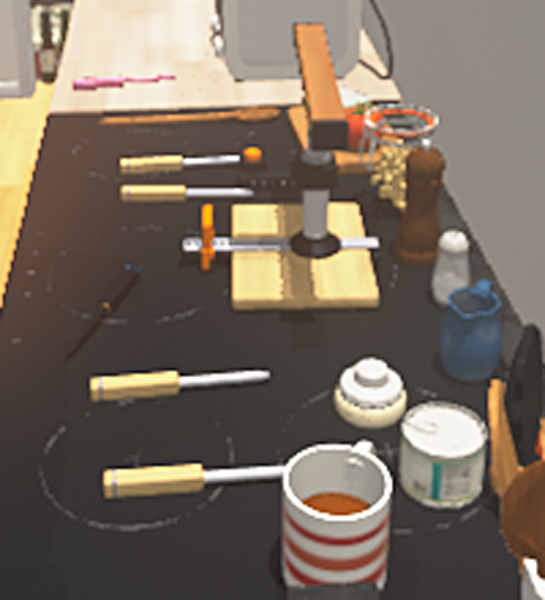

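The crops confirm four plain wooden-handled rods with blue end bands. The black one, at (545,310) in the first crop, and the pink one are look-alikes, so I leave them. Next I measure the orange parts and move.

```bash
python3 - <<'E'
from h import *
B={}
for n in ['scene','side']:
    im=cv2.imread('pics/%s0.png'%n); h=cv2.cvtColor(im,cv2.COLOR_BGR2HSV)
    m=cv2.inRange(h,(6,215,190),(16,255,255))
    k,l,st,c=cv2.connectedComponentsWithStats(m)
    for i in range(1,k):
        if st[i,4]>5: print(n,st[i].tolist(),c[i].round(1))
E
```

```text
scene [449, 136, 6, 2, 7] [451.3 136.7]
scene [301, 212, 5, 4, 11] [303.4 213.2]
scene [308, 238, 10, 5, 11] [312.9 240.3]
scene [201, 241, 16, 8, 72] [209.3 244.6]
side [264, 261, 5, 2, 7] [265.9 261.7]
```

>>> {"name": "servo_tool", "arguments": {
  "deltas": [0.06,0.06,0.04,0,0,0,0.1,0.12,0.08,0,0,0,0.13,0.18,0.11,0,0,0,0.16,0.24,0.11,0,0,0.05,0.18,0.3,0.11,0,0,0.1,0.2,0.36,0.11,0,0,0.15,0.21,0.42,0.11,0,0,0.2,0.21,0.48,0.11,0,0,0.25,0.21,0.54,0.11,0,0,0.25,0.21,0.6,0.11,0,0,0.25,0.21,0.64,0.11,0,0,0.25,0.21,0.64,0.11,0,0,0.25]
}}

```text
time_s: 1.65
ee_pos: [0.3663, 0.0118, 0.3246]
ee_rot: [[0.879, 0.477, 0.001], [0.477, -0.879, 0.0], [0.001, 0.0, -1.0]]
ft_force: [0.5, -0.4, 0.7]
finger_gap: 0.0952
finger_force: 0.0
```

>>> {"name": "servo_tool", "arguments": {
  "deltas": [0,0,0,0,0,-0.12,0,0,0,0,0,-0.25,0,0,0,0,0,-0.37,0,0,0,0,0,-0.498,0,0,0,0,0,-0.498,0,0,0,0,0,-0.498]
}}

```text
time_s: 2.4
ee_pos: [0.3668, 0.0092, 0.3245]
ee_rot: [[1.0, -0.002, -0.0], [-0.002, -1.0, 0.0], [-0.0, -0.0, -1.0]]
ft_force: [0.2, -0.1, -0.1]
finger_gap: 0.095
finger_force: 0.0
```

```bash
python3 - <<'E'
from h import *
s,im=snap('wrist','w1.png'); print(s['ee_pos'],s['ee_rot'].round(3))
for n in ['scene','side']: snap(n,n+'1.png')
a=cv2.imread('pics/scene1.png')[140:260,230:360];b=cv2.imread('pics/side1.png')[160:300,220:370]
c=np.hstack([cv2.resize(a,(433,400),interpolation=cv2.INTER_CUBIC),cv2.resize(b,(367,342),interpolation=cv2.INTER_CUBIC)[:400].copy() if 0 else cv2.resize(b,(367,400),interpolation=cv2.INTER_CUBIC)])
cv2.imwrite('pics/c1.png',c)
E
```

```text
[0.36677598 0.00923607 0.32448618] [[ 1.    -0.002 -0.   ]
 [-0.002 -1.     0.   ]
 [-0.    -0.    -1.   ]]
```

View pics/w1.png

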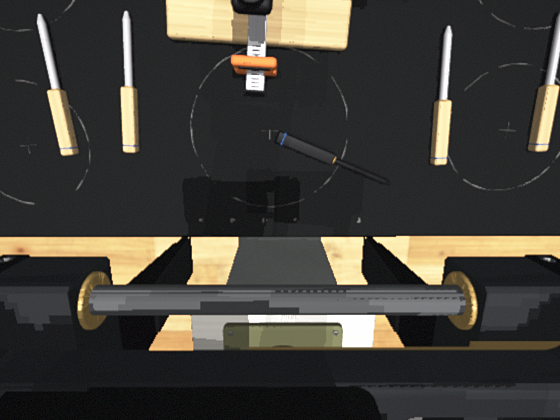

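View pics/c1.png

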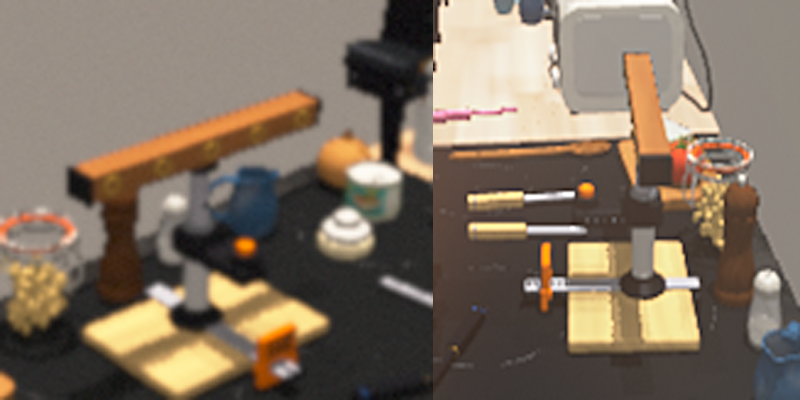

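The wrist view shows the plate top at about (254,62), rod necks at (57,90), (129,87), (442,101) and (545,90), and the black look-alike at (310,148). In the crops the button is at scene (303.5,213.7) and side (282.5,226.5).

```bash
cat >> h.py <<'E'
def blobs(im,lo,hi,amin=30):
    h=cv2.cvtColor(im,cv2.COLOR_RGB2HSV); m=cv2.inRange(h,lo,hi)
    m=cv2.morphologyEx(m,cv2.MORPH_CLOSE,np.ones((3,3),np.uint8))
    k,l,st,c=cv2.connectedComponentsWithStats(m)
    return [(st[i].tolist(),c[i],(l==i)) for i in range(1,k) if st[i,4]>amin]
def rods(s,im):
    "handles on hob: neck pixel & axis from min-area rect of wooden blob, at z=.018 top face"
    out=[]
    for st,c,m in blobs(im,(12,60,110),(30,200,255),250):
        if st[1]+st[3]>225: continue
        pts=np.argwhere(m)[:,::-1].astype(np.float32)
        w=np.array([plane('wrist',p,.016,s)[:2] for p in pts]).astype(np.float32)
        (cx,cy),(a,b),_=r=cv2.minAreaRect(w); q=cv2.boxPoints(r)
        e=[q[1]-q[0],q[2]-q[1]]; d=max(e,key=np.linalg.norm); L=np.linalg.norm(d);d=d/L
        if d[0]<0:d=-d
        out.append((np.array([cx,cy]),d,max(a,b),min(a,b),c))
    return out
E
python3 - <<'E'
from h import *
im=cv2.imread('pics/w1.png')[:,:,::-1].copy()
s=env.read_state()
for c,d,L,w,p in rods(s,im): print('rod',c.round(4),'yaw',np.degrees(np.arctan2(d[1],d[0])).round(1),L.round(4),w.round(4),p.round(0),'neck',(c+d*.045).round(4))
for st,c,m in blobs(im,(5,180,130),(18,255,255),20): print('orange',st,c.round(1),plane('wrist',c,.06,s).round(4))
for uv in [(254,57),(231,62),(277,60)]: print(plane('wrist',uv,.068,s).round(4))
print('board front',[plane('wrist',uv,.021,s).round(4) for uv in [(168,36),(345,48)]])
print('rail',[plane('wrist',uv,.026,s).round(4) for uv in [(255,90),(262,20)]])
for uv in [(303.5,213.7)]: print('button',tri([ray('scene',uv),ray('side',(282.5,226.5))]))
E
```

```text
Traceback (most recent call last):
  File "h.py", line 35, in rods
    w=np.array([plane('wrist',p,.016,s)[:2] for p in pts]).astype(np.float32)
                ~~~~~^^^^^^^^^^^^^^^^^^
  File "h.py", line 16, in plane
    o,d=ray(n,uv,s); return o+d*(z-o[2])/d[2]
        ~~~^^^^^^^^
  File "h.py", line 14, in ray
    K,M=cam(n,s); d=M[:3,:3]@(np.linalg.inv(K)@[uv[0],uv[1],1]); return M[:3,3],d/np.linalg.norm(d)
        ~~~^^^^^
  File "h.py", line 8, in cam
    c=imaging.get_calibration(n); K=np.array([[c['fx'],0,c['cx']],[0,c['fy'],c['cy']],[0,0,1]])
ValueError: time passes only in moves, steps and waits
```

```bash
sed -i 's/^def cam/import functools\n@functools.lru_cache(None)\ndef cal(n): return imaging.get_calibration(n)\ndef cam/; s/c=imaging.get_calibration(n); K/c=cal(n); K/' h.py
cat > t.py <<'E'
from h import *
im=cv2.imread('pics/w1.png')[:,:,::-1].copy()
s=env.read_state()
for c,d,L,w,p in rods(s,im): print('rod',c.round(4),'yaw',np.degrees(np.arctan2(d[1],d[0])).round(1),L.round(4),w.round(4),p.round(0),'neck',(c+d*.045).round(4))
for st,c,m in blobs(im,(5,180,130),(18,255,255),20): print('orange',st,c.round(1),plane('wrist',c,.06,s).round(4))
for uv in [(254,57),(231,62),(277,60)]: print(plane('wrist',uv,.068,s).round(4))
print('board front',[plane('wrist',uv,.021,s).round(4) for uv in [(168,36),(345,48)]])
print('rail',[plane('wrist',uv,.026,s).round(4) for uv in [(255,90),(262,20)]])
for uv in [(303.5,213.7)]: print('button',tri([ray('scene',uv),ray('side',(282.5,226.5))]))
E
python3 t.py
```

```text
Traceback (most recent call last):
  File "t.py", line 4, in <module>
    for c,d,L,w,p in rods(s,im): print('rod',c.round(4),'yaw',np.degrees(np.arctan2(d[1],d[0])).round(1),L.round(4),w.round(4),p.round(0),'neck',(c+d*.045).round(4))
                                                                                                         ^^^^^^^
AttributeError: 'float' object has no attribute 'round'
```

```bash
sed -i 's/max(a,b),min(a,b),c))/np.float64(max(a,b)),np.float64(min(a,b)),c))/' h.py
python3 t.py
```

```text
rod [0.5665 0.1005] yaw 88.7 0.1079 0.0486 [205.  21.] neck [0.5675 0.1455]
rod [ 0.5632 -0.0324] yaw 86.3 0.1088 0.0591 [309.  23.] neck [0.5661 0.0125]
rod [0.5174 0.0405] yaw 86.2 0.0586 0.0099 [253.  60.] neck [0.5204 0.0854]
rod [0.4406 0.2191] yaw -4.9 0.0921 0.0222 [128. 119.] neck [0.4855 0.2152]
rod [ 0.4398 -0.3733] yaw 1.5 0.0918 0.0216 [547. 117.] neck [ 0.4848 -0.3721]
rod [0.4377 0.3143] yaw 2.8 0.0923 0.0258 [ 61. 122.] neck [0.4826 0.3165]
rod [ 0.4205 -0.2276] yaw 2.7 0.0919 0.0193 [443. 131.] neck [ 0.4655 -0.2255]
orange [231, 58, 46, 17, 118] [254.2  66.7] [0.5031 0.0369 0.06  ]
[0.5128 0.0364 0.068 ]
[0.5074 0.0644 0.068 ]
[0.5093 0.0087 0.068 ]
board front [array([0.5469, 0.1522, 0.021 ]), array([ 0.5313, -0.0819,  0.021 ])]
rail [array([0.4788, 0.0387, 0.026 ]), array([0.5639, 0.0278, 0.026 ])]
button (array([0.56654028, 0.03142052, 0.14736551]), [np.float64(0.0009868084768655991), np.float64(0.0009868084768655408)])
```

>>> {"name": "servo_tool", "arguments": {
  "deltas": [0.03,0.01,-0.05,0,-0.1,0,0.06,0.02,-0.1,0,-0.2,-0.02,0.073,0.031,-0.15,0,-0.3,-0.05,0.073,0.031,-0.19,0,-0.4,-0.07,0.073,0.031,-0.23,0,-0.4,-0.07,0.073,0.031,-0.26,0,-0.4,-0.07,0.073,0.031,-0.28,0,-0.4,-0.07,0.073,0.031,-0.28,0,-0.4,-0.07,0.073,0.031,-0.28,0,-0.4,-0.07],
  "gripper": 0
}}

```text
time_s: 3.68
ee_pos: [0.4406, 0.0402, 0.0458]
ee_rot: [[0.918, -0.072, 0.391], [-0.072, -0.997, -0.014], [0.39, -0.015, -0.92]]
ft_force: [0.1, 0.2, -0.0]
finger_gap: 0.0104
finger_force: 0.0
```

>>> {"name": "servo_tool", "arguments": {
  "deltas": [0.015,-0.001,0,0,0,0,0.03,-0.002,0,0,0,0,0.04,-0.003,0,0,0,0,0.045,-0.003,0,0,0,0,0.05,-0.0035,0,0,0,0,0.055,-0.004,0,0,0,0,0.06,-0.004,0,0,0,0,0.06,-0.004,0,0,0,0]
}}

```text
time_s: 4.68
ee_pos: [0.4998, 0.0361, 0.0444]
ee_rot: [[0.919, -0.072, 0.389], [-0.072, -0.997, -0.014], [0.389, -0.015, -0.921]]
ft_force: [-1.0, -0.1, 1.6]
finger_gap: 0.0005
finger_force: 1.1
```

>>> {"name": "servo_tool", "arguments": {
  "deltas": [0.003,0,0,0,0,0,0.006,0,0,0,0,0,0.009,-0.001,0,0,0,0,0.012,-0.001,0,0,0,0,0.012,-0.001,0,0,0,0]
}}

```text
time_s: 5.3
ee_pos: [0.5119, 0.0353, 0.0445]
ee_rot: [[0.918, -0.072, 0.389], [-0.072, -0.997, -0.014], [0.389, -0.016, -0.921]]
ft_force: [-3.0, 0.1, 0.9]
finger_gap: 0.0001
finger_force: 1.4
```

>>> {"name": "servo_tool", "arguments": {
  "deltas": [0.002,0,0,0,0,0,0.004,0,0,0,0,0,0.004,0,0,0,0,0]
}}

```text
time_s: 5.68
ee_pos: [0.5149, 0.0352, 0.0442]
ee_rot: [[0.92, -0.072, 0.386], [-0.072, -0.997, -0.014], [0.386, -0.015, -0.922]]
ft_force: [-10.1, 0.3, 6.3]
finger_gap: 0.0002
finger_force: 5.2
```

>>> {"name": "servo_tool", "arguments": {
  "deltas": [0.002,0,0,0,0,0,0.004,0,0,0,0,0,0.004,0,0,0,0,0]
}}

```text
time_s: 6.05
ee_pos: [0.5158, 0.0352, 0.0438]
ee_rot: [[0.923, -0.072, 0.378], [-0.072, -0.997, -0.014], [0.378, -0.014, -0.926]]
ft_force: [-35.8, -1.6, 28.4]
finger_gap: 0.0006
finger_force: 17.8
```

>>> {"name": "servo_tool", "arguments": {
  "deltas": [-0.02,0,0,0,0,0,-0.06,0,0.01,0,0,0,-0.06,0,0.06,-0.003,0.1,0,-0.06,0,0.12,-0.006,0.2,0,-0.07,0,0.18,-0.01,0.3,0,-0.07,0,0.24,-0.014,0.4,0,-0.06,0,0.28,-0.014,0.4,0,-0.06,0,0.3,-0.014,0.4,0,-0.06,0,0.3,-0.014,0.4,0,-0.06,0,0.3,-0.014,0.4,0]
}}

```text
time_s: 7.3
ee_pos: [0.459, 0.0352, 0.3423]
ee_rot: [[0.998, -0.069, -0.003], [-0.07, -0.997, -0.027], [-0.001, 0.027, -1.0]]
ft_force: [-0.6, 0.5, 0.1]
finger_gap: 0.0004
finger_force: 0.0
```

```bash
python3 - <<'E'
from h import *
s,im=snap('wrist','w2.png'); print(s['ee_pos'],s['ee_rot'].round(3).tolist(),s['ft_force'].round(1))
print('proj tcp',proj('wrist',s['ee_pos'],s))
for n in ['scene','side']:
    _,i2=snap(n,n+'2.png')
    for st,c,m in blobs(i2,(5,200,150),(18,255,255),4): print(n,st,c.round(1))
for st,c,m in blobs(im,(5,180,130),(18,255,255),20): print('orange',st,c.round(1))
E
```

```text
[0.45898084 0.03524417 0.34232158] [[0.998, -0.069, -0.003], [-0.07, -0.997, -0.027], [-0.001, 0.027, -1.0]] [-0.6  0.5  0.1]
proj tcp [277.32243486 253.30209324]
scene [446, 135, 10, 4, 31] [449.8 136.5]
scene [371, 142, 6, 4, 9] [373.7 143.1]
scene [402, 166, 7, 4, 23] [405.3 167.2]
scene [301, 212, 6, 4, 20] [303.2 213.4]
scene [303, 235, 11, 17, 53] [306.6 242. ]
scene [199, 239, 19, 13, 171] [208.  245.5]
side [280, 224, 5, 4, 15] [282.3 225.6]
side [270, 245, 5, 23, 71] [272.1 255.6]
side [301, 352, 23, 7, 104] [312.7 354.9]
orange [258, 89, 17, 8, 25] [266.   93.6]
orange [246, 117, 29, 10, 38] [256.9 123.9]
```

View pics/w2.png

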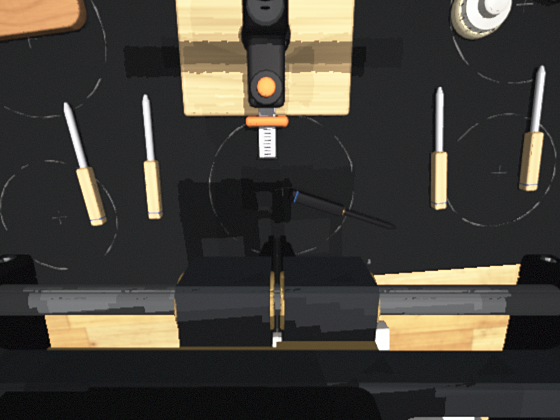

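The wrist view shows the jaw now touching the board's edge at (266,121), the button at (266,87), and fingertips near (278,245).

```bash
python3 - <<'E'
from h import *
s=env.read_state()
R=[ray('wrist',(266.3,87),s),ray('scene',(303.3,213.5)),ray('side',(282.4,226))]
print(tri(R)); print(tri(R[1:])); print(plane('wrist',(266.3,87),.1475,s))
print('board front',[plane('wrist',uv,.021,s).round(4) for uv in [(186,115),(349,114.5)]])
print('plate',[plane('wrist',uv,.068,s).round(4) for uv in [(246,122),(288,121)]])
print('rail',[plane('wrist',uv,.026,s).round(4) for uv in [(267,157)]])
E
```

```text
(array([0.56574165, 0.03341596, 0.14872173]), [np.float64(0.0008696217128588905), np.float64(0.0006992344897139516), np.float64(0.0013872755135492217)])
(array([0.56637296, 0.03268506, 0.14867431]), [np.float64(0.0009118262369709189), np.float64(0.000911826236971008)])
[0.56505026 0.03375702 0.1475    ]
board front [array([0.5465, 0.1517, 0.021 ]), array([ 0.5305, -0.084 ,  0.021 ])]
plate [array([0.5308, 0.0636, 0.068 ]), array([0.5281, 0.0083, 0.068 ])]
rail [array([0.4784, 0.04  , 0.026 ])]
```

>>> {"name": "servo_tool", "arguments": {
  "deltas": [0.05,-0.001,-0.05,0.027,0,0,0.107,-0.002,-0.1,0.027,0,0,0.107,-0.002,-0.15,0.027,0,0,0.107,-0.002,-0.18,0.027,0,0,0.107,-0.002,-0.189,0.027,0,0,0.107,-0.002,-0.189,0.027,0,0]
}}

```text
time_s: 8.2
ee_pos: [0.5668, 0.0333, 0.1558]
ee_rot: [[0.998, -0.069, -0.0], [-0.069, -0.998, -0.0], [-0.0, 0.0, -1.0]]
ft_force: [1.1, -0.0, 0.3]
finger_gap: 0.0008
finger_force: 0.0
```

>>> {"name": "servo_tool", "arguments": {
  "deltas": [0,0,-0.004,0,0,0,0,0,-0.007,0,0,0,0,0,-0.009,0,0,0,0,0,-0.01,0,0,0,0,0,-0.01,0,0,0,0,0,-0.01,0,0,0]
}}

```text
time_s: 8.95
ee_pos: [0.568, 0.0332, 0.1473]
ee_rot: [[0.998, -0.07, 0.003], [-0.07, -0.998, -0.0], [0.003, 0.0, -1.0]]
ft_force: [0.3, -0.7, 5.7]
finger_gap: 0.0002
finger_force: 3.0
```

>>> {"name": "servo_tool", "arguments": {
  "deltas": [0,0,-0.002,0,0,0,0,0,-0.003,0,0,0,0,0,-0.003,0,0,0,0,0,-0.003,0,0,0,0,0,-0.003,0,0,0,0,0,-0.003,0,0,0,0,0,-0.003,0,0,0,0,0,-0.003,0,0,0,0,0,-0.003,0,0,0,0,0,-0.003,0,0,0,0,0,-0.003,0,0,0,0,0,-0.003,0,0,0]
}}

```text
time_s: 10.45
ee_pos: [0.5682, 0.0332, 0.1471]
ee_rot: [[0.998, -0.069, 0.003], [-0.069, -0.998, -0.001], [0.003, 0.0, -1.0]]
ft_force: [-5.2, -0.2, 17.3]
finger_gap: 0.0005
finger_force: 8.7
```

```bash
python3 - <<'E'
from h import *
for n in ['scene','side']: snap(n,n+'3.png')
a=cv2.imread('pics/scene3.png')[140:260,230:360];b=cv2.imread('pics/side3.png')[160:300,220:370]
cv2.imwrite('pics/c3.png',np.hstack([cv2.resize(a,(433,400),interpolation=cv2.INTER_CUBIC),cv2.resize(b,(367,400),interpolation=cv2.INTER_CUBIC)]))
E
```

```text
(no output)
```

View pics/c3.png

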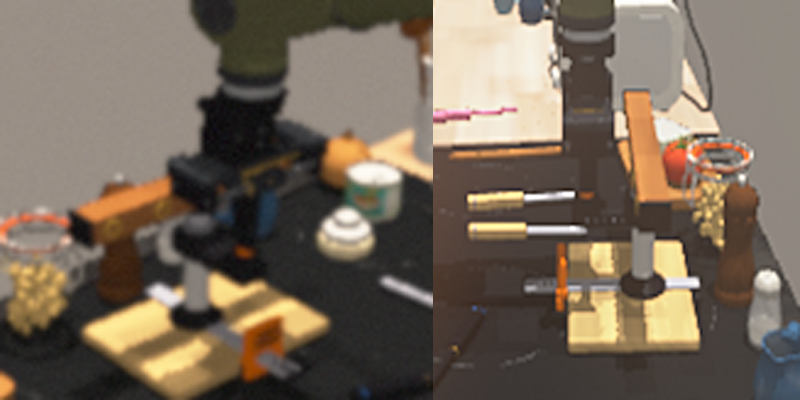

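The head is down: the bar has dropped in both views. I release the button and look at the bar's front with the tool tilted.

>>> {"name": "servo_tool", "arguments": {
  "deltas": [0,0,0.03,0,0,0,-0.05,0,0.06,0,0,0,-0.1,0,0.1,0,-0.15,0,-0.138,0.01,0.103,0,-0.3,0,-0.138,0.01,0.103,0,-0.45,0,-0.138,0.01,0.103,0,-0.6,0,-0.138,0.01,0.103,0,-0.75,0,-0.138,0.01,0.103,0,-0.9,0,-0.138,0.01,0.103,0,-0.9,0,-0.138,0.01,0.103,0,-0.9,0,-0.138,0.01,0.103,0,-0.9,0],
  "gripper": 0.06
}}

```text
time_s: 11.92
ee_pos: [0.4553, 0.0487, 0.2465]
ee_rot: [[0.628, -0.048, 0.777], [-0.07, -0.998, -0.005], [0.775, -0.051, -0.63]]
ft_force: [-0.5, 0.2, -0.2]
finger_gap: 0.0603
finger_force: 0.0
```

```bash
python3 - <<'E'
from h import *
s,im=snap('wrist','w3.png'); print(s['ee_pos'],s['ee_rot'].round(3).tolist(),s['ft_force'].round(1))
np.save('s3.npy',s,allow_pickle=True)
for n in ['scene','side']: snap(n,n+'4.png')
E
```

```text
[0.45525156 0.04873831 0.24646683] [[0.628, -0.048, 0.777], [-0.07, -0.998, -0.005], [0.775, -0.051, -0.63]] [-0.5  0.2 -0.2]
```

View pics/w3.png

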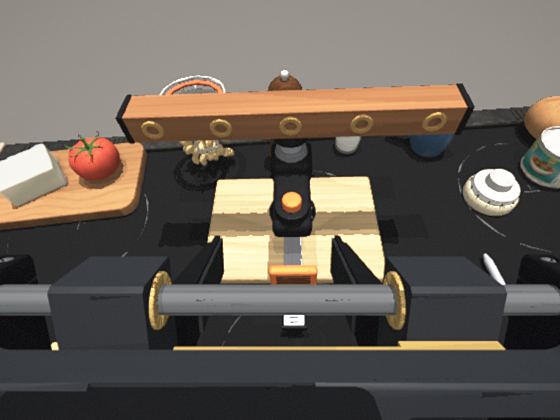

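The view shows the front of the lowered bar with gold eyelet rings at about (152,130), (220,128), (290,126), (362,124) and (433,122). I fit the eyelet line to their centres.

```bash
cat > fit.py <<'E'
from h import *
from scipy.optimize import least_squares
def rings(im,guess):
    h=cv2.cvtColor(im,cv2.COLOR_RGB2HSV); out=[]
    for u,v in guess:
        x0,y0=u-16,v-14
        m=cv2.inRange(h[y0:v+15,x0:u+17],(17,80,60),(32,255,255))
        p=cv2.findNonZero(m)
        (c,ax,_)=cv2.fitEllipse(cv2.convexHull(p)); out.append((c[0]+x0,c[1]+y0)); print(np.round(out[-1],1),np.round(ax,1),len(p))
    return np.array(out)
if __name__=='__main__':
    im=cv2.imread('pics/w3.png')[:,:,::-1].copy(); s=np.load('s3.npy',allow_pickle=True).item()
    g=rings(im,[(152,130),(220,128),(290,126),(362,124),(433,122)])
    def pts(x): return [np.array(x[:3])+.07*(3-k)*np.array([-np.sin(x[3]),np.cos(x[3]),0]) for k in range(1,6)]
    f=lambda x: np.ravel([proj('wrist',p,s)-q for p,q in zip(pts(x),g)])
    r=least_squares(f,[.626,.03,.188,-.07]); print(r.x.round(4),np.degrees(r.x[3]),r.fun.round(1))
    b=plane('wrist',(291.5,201),.148,s);print('button',b)
    for p in pts(r.x): print(p.round(4), proj('scene',p).round(1),proj('side',p).round(1))
E
python3 fit.py
```

```text
[152.2 129.4] [15.8 23.7] 224
[216.5 131.7] [24.  31.7] 268
[290.  125.4] [18.  21.9] 225
[361.1 123.4] [17.8 23.1] 238
[434.  121.2] [17.  25.5] 254
[ 0.6228  0.0308  0.1961 -0.0592] -3.3894872480469322 [-1.6  1.5  2.7 -3.  -0.7  0.9 -0.2  0.5 -0.1  0.1]
button [0.56654427 0.03360479 0.148     ]
[0.6311 0.1706 0.1961] [263.6 207.7] [297.  197.7]
[0.627  0.1007 0.1961] [278.6 202. ] [298.1 204.8]
[0.6228 0.0308 0.1961] [292.9 196.7] [299.4 212.6]
[ 0.6187 -0.0391  0.1961] [306.4 191.5] [300.7 221.1]
[ 0.6145 -0.1089  0.1961] [319.3 186.7] [302.3 230.6]
```

```bash
sed -i 's/x0,y0=u-16,v-14/x0,y0=u-15,v-12/; s/v+15,x0:u+17/v+11,x0:u+16/' fit.py; python3 fit.py
```

```text
[152.2 129.4] [15.8 23.7] 224
[220.3 127.5] [17.3 22.3] 225
[290.  125.4] [18.  21.9] 225
[361.1 123.4] [17.8 23.1] 238
[434.  121.2] [17.  25.5] 254
[ 0.6249  0.03    0.1953 -0.0663] -3.7965631740692274 [ 0.   0.  -0.  -0.  -0.1  0.   0.1  0.  -0.  -0. ]
button [0.56654427 0.03360479 0.148     ]
[0.6342 0.1697 0.1953] [263.2 207.5] [297.8 198. ]
[0.6296 0.0999 0.1953] [278.3 201.9] [298.9 205.1]
[0.6249 0.03   0.1953] [292.6 196.6] [300.  212.9]
[ 0.6203 -0.0398  0.1953] [306.3 191.5] [301.3 221.5]
[ 0.6157 -0.1097  0.1953] [319.2 186.7] [302.7 231. ]
```

```bash
python3 - <<'E'
import cv2,numpy as np
a=cv2.imread('pics/w3.png')[100:150,120:460]; h=cv2.cvtColor(a,cv2.COLOR_BGR2HSV)
m=cv2.inRange(h,(17,80,60),(32,255,255))
b=np.vstack([a,cv2.cvtColor(m,cv2.COLOR_GRAY2BGR)])
s=cv2.imread('pics/scene4.png')[170:250,240:345]
b=cv2.resize(b,(790,232),interpolation=cv2.INTER_CUBIC); s=cv2.resize(s,(462,352),interpolation=cv2.INTER_CUBIC)
o=np.zeros((590,790,3),np.uint8);o[:232]=b;o[235:587,:462]=s;cv2.imwrite('pics/c4.png',o)
E
```

```text
(no output)
```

View pics/c4.png

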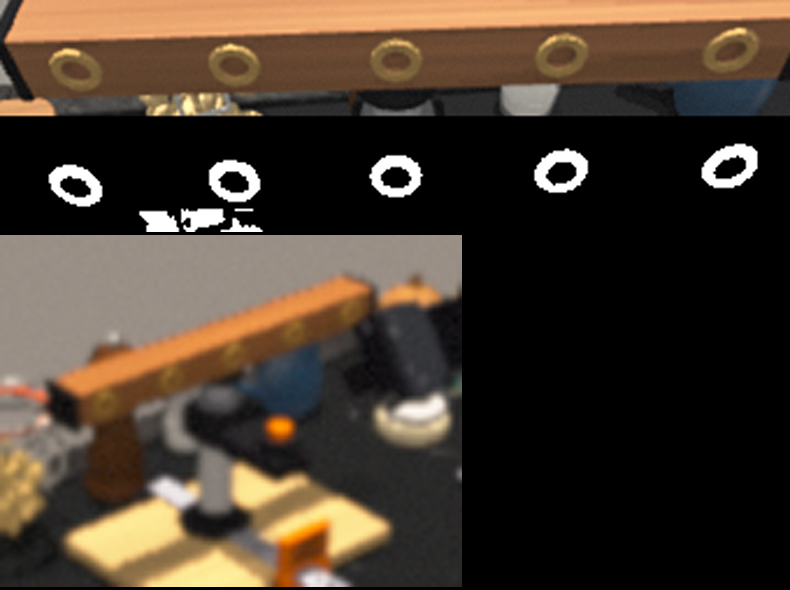

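Fit residuals are under 0.1 px. The button bottoming at z = 0.147 gives an eyelet height of about 0.194 to 0.195. Now to a tilted look over the left rods.

```bash
cat >> h.py <<'E'
from scipy.spatial.transform import Rotation as Ro
def goal(p,yaw,tilt=.4):
    s=env.read_state(); R=Ro.from_euler('ZY',[yaw,-tilt]).as_matrix()@np.diag([1,-1,-1.])
    print('shift',(np.array(p)-s['ee_pos']).round(4),'rot',Ro.from_matrix(R@s['ee_rot'].T).as_rotvec().round(3),'ee',s['ee_pos'].round(4),'F',s['ft_force'].round(1),'t',s['time_s'])
def look(s,im):
    for c,d,L,w,p in rods(s,im):
        if L>.06 and w<.04: print('rod c',c.round(4),'yaw',np.arctan2(d[1],d[0]).round(3),'L,w',L.round(4),w.round(4),p.round(0),'grip',(c+d*.01).round(4))
E
python3 -c "
from h import *
goal([.36,.26,.2],0)"
```

```text
shift [-0.0951  0.2112 -0.0456] rot [-0.038  0.489  0.059] ee [0.4551 0.0488 0.2456] F [-0.1 -0.1  0.1] t 12.075
```

>>> {"name": "servo_tool", "arguments": {
  "deltas": [-0.03,0.04,0,-0.01,0.12,0.02,-0.06,0.09,0,-0.02,0.24,0.03,-0.095,0.14,-0.02,-0.03,0.36,0.04,-0.095,0.19,-0.046,-0.038,0.489,0.059,-0.095,0.211,-0.046,-0.038,0.489,0.059,-0.095,0.211,-0.046,-0.038,0.489,0.059,-0.095,0.211,-0.046,-0.038,0.489,0.059],
  "gripper": 0.06
}}

```text
time_s: 12.95
ee_pos: [0.36, 0.2595, 0.1987]
ee_rot: [[0.921, -0.001, 0.389], [-0.001, -1.0, 0.0], [0.389, -0.0, -0.921]]
ft_force: [-0.6, 0.5, 1.0]
finger_gap: 0.0602
finger_force: 0.0
```

```bash
python3 - <<'E'
from h import *
s,im=snap('wrist','w4.png'); look(s,im)
goal([.4377,.3143,.06],.05)
E
```

```text
rod c [0.6683 0.397 ] yaw 1.568 L,w 0.2062 0.011 [145.   3.] grip [0.6683 0.407 ]
rod c [0.4402 0.2204] yaw -0.083 L,w 0.0916 0.0188 [310. 190.] grip [0.4502 0.2196]
shift [ 0.0776  0.0551 -0.1389] rot [-0.001  0.     0.051] ee [0.3601 0.2592 0.1989] F [-0.6 -0.1 -0.5] t 13.0
```

View pics/w4.png

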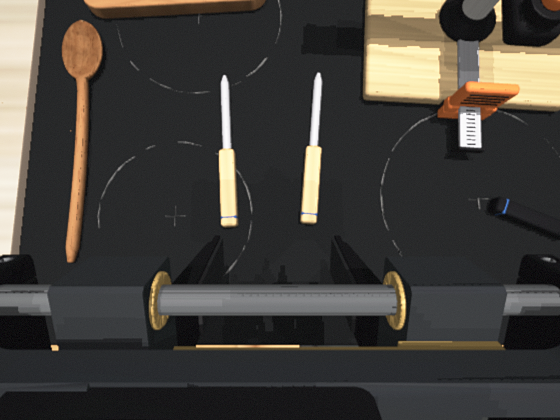

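The view shows the left two rods: handles at (228,188) and (311,184), with the steel pointing up the image (away from the robot).

```bash
sed -i 's/>225: continue/>245: continue/; s/if L>.06 and w<.04/if .08<L<.1 and w<.03/' h.py; python3 - <<'E'
from h import *
s=env.read_state();im=cv2.imread('pics/w4.png')[:,:,::-1].copy(); look(s,im)
E
```

```text
rod c [0.4405 0.2202] yaw -0.083 L,w 0.0917 0.0188 [310. 190.] grip [0.4504 0.2193]
rod c [0.437  0.3163] yaw 0.05 L,w 0.0917 0.0189 [228. 192.] grip [0.447  0.3168]
```

>>> {"name": "servo_tool", "arguments": {
  "deltas": [0.03,0.02,-0.05,0,0,0.02,0.06,0.04,-0.1,0,0,0.05,0.087,0.0576,-0.14,0,0,0.05,0.087,0.0576,-0.16,0,0,0.05,0.087,0.0576,-0.18,0,0,0.05,0.087,0.0576,-0.191,0,0,0.05,0.087,0.0576,-0.191,0,0,0.05,0.087,0.0576,-0.191,0,0,0.05]
}}

```text
time_s: 14.0
ee_pos: [0.4477, 0.3178, 0.0087]
ee_rot: [[0.92, 0.049, 0.39], [0.045, -0.999, 0.021], [0.39, -0.001, -0.921]]
ft_force: [-1.4, -1.2, -0.5]
finger_gap: 0.0603
finger_force: 0.0
```

>>> {"name": "servo_tool", "arguments": {
  "deltas": [0,0,0,0,0,0,0,0,0,0,0,0,0,0,0,0,0,0,0,0,0,0,0,0,0,0,0,0,0,0,0,0,0,0,0,0,0,0,0,0,0,0,0,0,0,0,0,0],
  "gripper": 0
}}

```text
time_s: 15.0
ee_pos: [0.4469, 0.3175, 0.0072]
ee_rot: [[0.92, 0.05, 0.388], [0.046, -0.999, 0.019], [0.388, -0.0, -0.922]]
ft_force: [-0.3, -0.8, 0.2]
finger_gap: 0.0179
finger_force: 30.0
```

```bash
python3 -c "
from h import *
goal([.447,.3168,.0075],.05)"
```

```text
shift [ 0.0001 -0.0007  0.0003] rot [-0.    -0.001  0.   ] ee [0.4469 0.3175 0.0072] F [-0.3 -0.8  0.2] t 15.0
```

>>> {"name": "servo_tool", "arguments": {
  "deltas": [0,0,0.03,0,0,0,0,0,0.08,0,0,0,0,-0.02,0.13,0,0,-0.03,0.01,-0.06,0.17,0,0,-0.06,0.02,-0.1,0.185,0,0,-0.09,0.0376,-0.138,0.185,0,0,-0.116,0.0376,-0.138,0.185,0,0,-0.116,0.0376,-0.138,0.185,0,0,-0.116,0.0376,-0.138,0.185,0,0,-0.116]
}}

```text
time_s: 16.12
ee_pos: [0.4839, 0.1803, 0.1916]
ee_rot: [[0.92, -0.065, 0.387], [-0.06, -0.998, -0.025], [0.387, 0.0, -0.922]]
ft_force: [0.1, 0.0, -1.5]
finger_gap: 0.0178
finger_force: 30.0
```

```bash
python3 - <<'E'
from h import *
s,im=snap('wrist','w5.png'); goal([.4845,.1796,.1922],-.066); print(s['finger_gap'])
R=s['ee_rot'];a=np.array([.9978,-.0663,0])
E1=np.array([.6342,.1697,.194]);neck=s['ee_pos']+[0,0,.0018]+.035*a
print('pred tip',proj('wrist',neck+.095*a,s),'eyelet',proj('wrist',E1,s),'E2',proj('wrist',E1+[-.0046,-.07,0],s))
E
```

```text
shift [ 0.0005 -0.0008  0.0005] rot [-0.    -0.002 -0.001] ee [0.484  0.1804 0.1917] F [ 0.5  0.5 -1.3] t 16.175
0.017829278358339844
pred tip [277.23581284  39.47745405] eyelet [278.22863665   8.10702846] E2 [391.63862788   8.03987467]
```

View pics/w5.png

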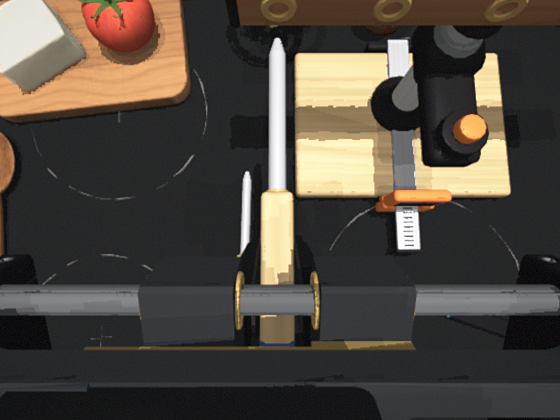

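The view shows the held rod's tip at (277,40), as predicted, and the eyelet ring at (279,9), about 1 px right of the prediction. I nudge y and insert.

>>> {"name": "servo_tool", "arguments": {
  "deltas": [0.002,-0.0014,0,0,0,0,0.01,-0.002,0,0,0,0,0.018,-0.0025,0,0,0,0,0.025,-0.003,0,0,0,0,0.03,-0.0033,0,0,0,0,0.036,-0.0037,0,0,0,0,0.036,-0.0037,0,0,0,0]
}}

```text
time_s: 17.05
ee_pos: [0.5209, 0.1757, 0.1922]
ee_rot: [[0.919, -0.066, 0.388], [-0.061, -0.998, -0.026], [0.388, -0.0, -0.922]]
ft_force: [-0.3, 0.7, -1.1]
finger_gap: 0.0175
finger_force: 30.0
```

```bash
python3 - <<'E'
from h import *
s,im=snap('wrist','w6.png'); goal([.5993,.171,.1922],-.066); print(s['finger_gap'],s['moment'].round(2))
E
```

```text
shift [ 0.0786 -0.0048  0.    ] rot [-0.    -0.001  0.   ] ee [0.5207 0.1758 0.1922] F [ 0.  -0.5 -1.3] t 17.1
0.017477704810983378 [0.08 0.31 0.04]
```

>>> {"name": "servo_tool", "arguments": {
  "deltas": [0.012,-0.0008,0,0,0,0,0.024,-0.0016,0,0,0,0,0.036,-0.0024,0,0,0,0,0.048,-0.0032,0,0,0,0,0.06,-0.004,0,0,0,0,0.068,-0.0045,0,0,0,0,0.072,-0.0048,0,0,0,0,0.072,-0.0048,0,0,0,0]
}}

```text
time_s: 18.1
ee_pos: [0.5927, 0.171, 0.1922]
ee_rot: [[0.919, -0.066, 0.388], [-0.061, -0.998, -0.026], [0.388, -0.0, -0.921]]
ft_force: [0.9, -0.5, -0.5]
finger_gap: 0.0176
finger_force: 30.0
```

>>> {"name": "servo_tool", "arguments": {
  "deltas": [0.003,0,0,0,0,0,0.006,-0.0004,0,0,0,0,0.008,-0.0005,0,0,0,0,0.008,-0.0005,0,0,0,0]
}}

```text
time_s: 18.6
ee_pos: [0.5999, 0.1706, 0.1921]
ee_rot: [[0.92, -0.066, 0.386], [-0.061, -0.998, -0.026], [0.387, -0.0, -0.922]]
ft_force: [-4.8, -0.9, 1.2]
finger_gap: 0.0177
finger_force: 30.0
```

>>> {"name": "servo_tool", "arguments": {
  "deltas": [0.002,0,0,0,0,0,0.002,0,0,0,0,0,0.0,0,0,0,0,0]
}}

```text
time_s: 18.98
ee_pos: [0.5999, 0.1706, 0.1922]
ee_rot: [[0.92, -0.066, 0.387], [-0.061, -0.998, -0.026], [0.387, 0.0, -0.922]]
ft_force: [-0.3, 0.7, -0.7]
finger_gap: 0.0175
finger_force: 30.0
```

>>> {"name": "servo_tool", "arguments": {
  "deltas": [0,0,0,0,0,0,0,0,0,0,0,0,0,0,0,0,0,0,0,0,0,0,0,0,-0.01,0,0.03,0,0,0,-0.02,0,0.07,0,0,0,-0.07,0,0.07,0,0,0,-0.12,0.02,0.07,0,0,0,-0.17,0.04,0.05,0,0,0.066,-0.21,0.06,0.03,0,0,0.066,-0.24,0.07,0.01,0,0,0.066,-0.24,0.07,0.01,0,0,0.066],
  "gripper": 0.045
}}

```text
time_s: 20.48
ee_pos: [0.3586, 0.2408, 0.2003]
ee_rot: [[0.922, 0.003, 0.387], [0.003, -1.0, 0.0], [0.387, 0.001, -0.922]]
ft_force: [-0.1, 0.8, -0.0]
finger_gap: 0.0452
finger_force: 0.0
```

```bash
python3 - <<'E'
from h import *
s,im=snap('wrist','w7.png'); look(s,im); goal([.36,.24,.2],0)
a=snap('scene')[1][150:300,220:400];b=snap('side')[1][170:290,220:360]
cv2.imwrite('pics/c7.png',np.hstack([cv2.resize(a,(450,375),interpolation=2),cv2.resize(b,(350,375),interpolation=2)])[:,:,::-1])
E
```

```text
rod c [0.4399 0.2203] yaw -0.084 L,w 0.0911 0.0187 [295. 190.] grip [0.4499 0.2195]
shift [-0.0002 -0.0008 -0.002 ] rot [ 0.    -0.001 -0.002] ee [0.3602 0.2408 0.202 ] F [ 0.8 -0.4  0. ] t 20.525
```

View pics/c7.png

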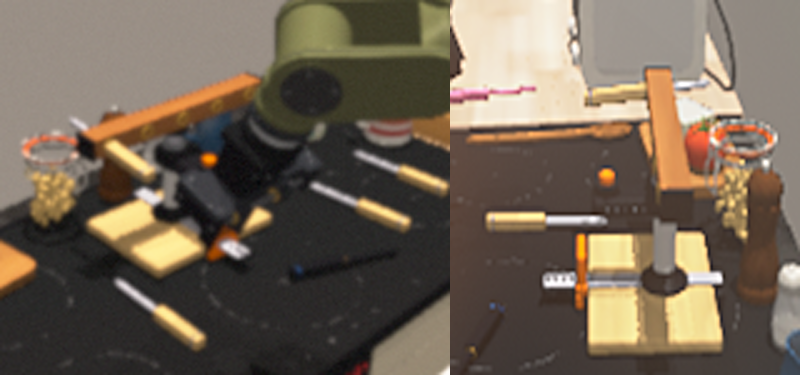

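Rod 1 is in eyelet 1, handle against the bar in both views. Next is the second left rod.

>>> {"name": "servo_tool", "arguments": {
  "deltas": [0.03,-0.01,-0.05,0,0,-0.04,0.06,-0.02,-0.1,0,0,-0.084,0.09,-0.021,-0.145,0,0,-0.084,0.09,-0.021,-0.165,0,0,-0.084,0.09,-0.021,-0.185,0,0,-0.084,0.09,-0.021,-0.194,0,0,-0.084,0.09,-0.021,-0.194,0,0,-0.084,0.09,-0.021,-0.194,0,0,-0.084],
  "gripper": 0.06
}}

```text
time_s: 21.62
ee_pos: [0.4516, 0.2198, 0.0095]
ee_rot: [[0.917, -0.084, 0.389], [-0.078, -0.996, -0.032], [0.39, -0.001, -0.921]]
ft_force: [-0.2, 0.3, -0.5]
finger_gap: 0.0596
finger_force: 0.0
```

>>> {"name": "servo_tool", "arguments": {
  "deltas": [0,0,0,0,0,0,0,0,0,0,0,0,0,0,0,0,0,0,0,0,0,0,0,0,0,0,0,0,0,0,0,0,0,0,0,0,0,0,0,0,0,0,0,0,0,0,0,0],
  "gripper": 0
}}

```text
time_s: 22.62
ee_pos: [0.4505, 0.2195, 0.0082]
ee_rot: [[0.918, -0.084, 0.387], [-0.078, -0.996, -0.033], [0.388, -0.0, -0.922]]
ft_force: [-1.7, -0.8, 1.5]
finger_gap: 0.0176
finger_force: 30.0
```

```bash
python3 -c "
from h import *
goal([.4799,.1090,.1922],-.066)"
```

```text
shift [ 0.0294 -0.1105  0.184 ] rot [-0.    -0.001  0.018] ee [0.4505 0.2195 0.0082] F [-1.7 -0.8  1.5] t 22.625
```

>>> {"name": "servo_tool", "arguments": {
  "deltas": [0,0,0.03,0,0,0,-0.02,0,0.08,0,0,0,-0.02,-0.02,0.13,0,0,0.018,-0.01,-0.06,0.17,0,0,0.018,0.01,-0.1,0.185,0,0,0.018,0.0294,-0.1105,0.185,0,0,0.018,0.0294,-0.1105,0.185,0,0,0.018,0.0294,-0.1105,0.185,0,0,0.018,0.0294,-0.1105,0.185,0,0,0.018]
}}

```text
time_s: 23.75
ee_pos: [0.4791, 0.1097, 0.1924]
ee_rot: [[0.92, -0.065, 0.386], [-0.06, -0.998, -0.025], [0.387, 0.0, -0.922]]
ft_force: [-0.3, -0.0, -0.7]
finger_gap: 0.0179
finger_force: 30.0
```

```bash
cat >> h.py <<'E'
def tipcheck(E,dz,f):
    s,im=snap('wrist',f); a=np.array([.9978,-.0663,0]); E=np.array(E)
    n=s['ee_pos']+[0,0,dz]+.035*a; pt=proj('wrist',n+.095*a,s); pe=proj('wrist',E,s)
    print('pred tip',pt.round(1),'eye',pe.round(1),'gap',s['finger_gap'],'grip',s['finger_force'])
    h=cv2.cvtColor(im,cv2.COLOR_RGB2HSV)
    u,v=pe.round().astype(int); y0=max(v-13,0);x0=u-22
    m=cv2.inRange(h[y0:v+14,x0:u+23],(17,80,60),(32,255,255)); p=cv2.findNonZero(m)
    if p is not None: r=cv2.boundingRect(p); print('ring',x0+r[0]+r[2]/2-.5,y0+r[1]+r[3]/2-.5,r)
    # steel axis: bright low-sat columns in rows from tip to 60 below
    for r in (5,20,40,60):
        v=int(pt[1])+r; row=h[v,int(pt[0])-20:int(pt[0])+21]; k=np.where((row[:,2]>140)&(row[:,1]<60))[0]
        print('row',v,'steel',k.min()+int(pt[0])-20 if len(k) else None,k.max()+int(pt[0])-20 if len(k) else None,'pred',proj('wrist',n+(.095-r*.0006)*a,s).round(1)[0])
    goal(E-a*.15-[0,0,dz],-.0663)
E
python3 -c "
from h import *
tipcheck([.6296,.0992,.194],.0008,'w8.png')"
```

```text
pred tip [277.2  40.5] eye [278.    8.7] gap 0.01785250229475544 grip 29.999986588954926
ring 277.0 10.5 (3, 0, 37, 22)
row 45 steel 273 281 pred 277.2
row 60 steel 269 284 pred 277.2
row 80 steel 269 284 pred 277.2
row 100 steel 269 284 pred 277.2
shift [ 0.0007 -0.0006  0.0006] rot [-0.    -0.002 -0.001] ee [0.4792 0.1097 0.1926] F [-0.2  0.3 -0.6] t 23.8
```

>>> {"name": "servo_tool", "arguments": {
  "deltas": [0.002,-0.0006,0.0006,0,0,0,0.01,-0.0012,0.0006,0,0,0,0.018,-0.0018,0.0006,0,0,0,0.025,-0.0022,0.0006,0,0,0,0.03,-0.0026,0.0006,0,0,0,0.036,-0.003,0.0006,0,0,0,0.036,-0.003,0.0006,0,0,0]
}}

```text
time_s: 24.68
ee_pos: [0.5162, 0.1059, 0.1937]
ee_rot: [[0.92, -0.066, 0.387], [-0.061, -0.998, -0.026], [0.388, -0.0, -0.922]]
ft_force: [-0.2, 0.7, -0.6]
finger_gap: 0.0176
finger_force: 30.0
```

>>> {"name": "servo_tool", "arguments": {
  "deltas": [0.012,-0.0008,0,0,0,0,0.024,-0.0016,0,0,0,0,0.036,-0.0024,0,0,0,0,0.048,-0.0032,0,0,0,0,0.06,-0.004,0,0,0,0,0.068,-0.0045,0,0,0,0,0.072,-0.0048,0,0,0,0,0.072,-0.0048,0,0,0,0]
}}

```text
time_s: 25.68
ee_pos: [0.588, 0.1012, 0.1937]
ee_rot: [[0.92, -0.066, 0.387], [-0.061, -0.998, -0.026], [0.388, -0.0, -0.922]]
ft_force: [0.2, -0.9, -1.0]
finger_gap: 0.0174
finger_force: 30.0
```

>>> {"name": "servo_tool", "arguments": {
  "deltas": [0.003,0,0,0,0,0,0.006,-0.0004,0,0,0,0,0.008,-0.0005,0,0,0,0,0.009,-0.0005,0,0,0,0,0.009,-0.0005,0,0,0,0]
}}

```text
time_s: 26.3
ee_pos: [0.5954, 0.1008, 0.1937]
ee_rot: [[0.921, -0.066, 0.384], [-0.061, -0.998, -0.026], [0.385, 0.0, -0.923]]
ft_force: [-8.5, -0.5, 4.7]
finger_gap: 0.0178
finger_force: 30.0
```

>>> {"name": "servo_tool", "arguments": {
  "deltas": [0,0,0,0,0,0,0,0,0,0,0,0,0,0,0,0,0,0,0,0,0,0,0,0,-0.01,0,0.03,0,0,0,-0.02,0,0.07,0,0,0,-0.07,0,0.07,0,0,0,-0.13,-0.01,0.07,0,0,0,-0.18,-0.06,0.05,0,0,0.02,-0.22,-0.11,0.03,0,0,0.04,-0.235,-0.16,0.01,0,0,0.066,-0.235,-0.22,0.005,0,0,0.066],
  "gripper": 0.045
}}

```text
time_s: 27.8
ee_pos: [0.3613, -0.1126, 0.1994]
ee_rot: [[0.92, 0.001, 0.392], [0.002, -1.0, -0.001], [0.392, 0.002, -0.92]]
ft_force: [2.7, -1.3, 0.2]
finger_gap: 0.045
finger_force: 0.0
```

>>> {"name": "servo_tool", "arguments": {
  "deltas": [0,-0.06,0,0,0,0,0,-0.12,0,0,0,0,0,-0.17,0,0,0,0,0,-0.17,0,0,0,0,0,-0.17,0,0,0,0],
  "gripper": 0.06
}}

```text
time_s: 28.42
ee_pos: [0.3622, -0.2813, 0.1995]
ee_rot: [[0.922, -0.0, 0.388], [-0.001, -1.0, 0.001], [0.388, -0.001, -0.922]]
ft_force: [-1.0, 1.7, -0.6]
finger_gap: 0.0598
finger_force: 0.0
```

```bash
python3 - <<'E'
from h import *
s,im=snap('wrist','w9.png'); look(s,im); goal([.36,-.29,.2],0)
a=snap('scene')[1][150:300,220:400];b=snap('side')[1][170:290,220:360]
o=np.zeros((600,800,3),np.uint8)
o[:200,:240]=cv2.resize(a,(240,200),interpolation=2);o[:200,250:483]=cv2.resize(b,(233,200),interpolation=2)
o[205:595,:520]=cv2.resize(im,(520,390))
cv2.imwrite('pics/c9.png',o[:,:,::-1])
E
```

```text
rod c [ 0.421  -0.2276] yaw 0.05 L,w 0.091 0.0189 [231. 206.] grip [ 0.431  -0.2271]
shift [-0.0024 -0.0092  0.0004] rot [-0.    -0.001 -0.001] ee [ 0.3624 -0.2808  0.1996] F [-0.1  0.3  0.1] t 28.475
```

View pics/c9.png

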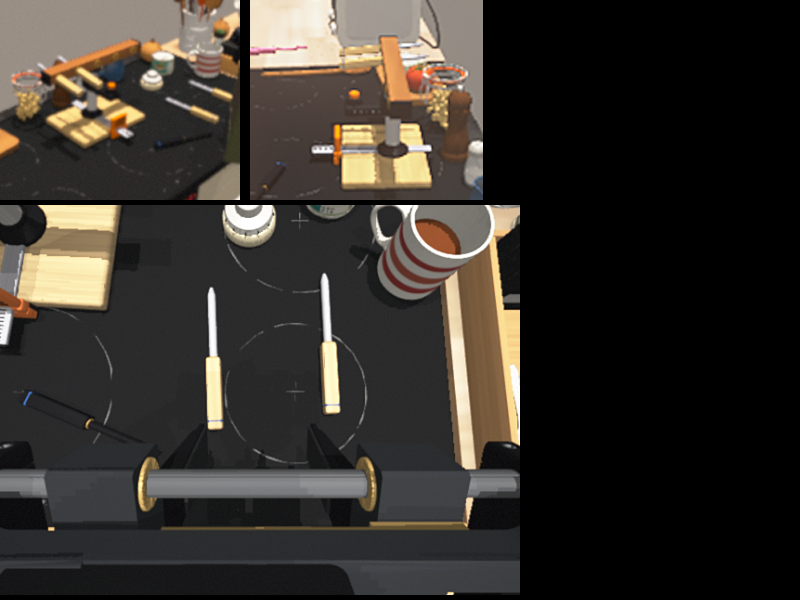

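Both left rods sit home. The lower picture shows the right two rods, handles at (214,390) and (330,377). I take the nearer one for eyelet 4.

>>> {"name": "servo_tool", "arguments": {
  "deltas": [0.03,0.02,-0.05,0,0,0.02,0.05,0.04,-0.1,0,0,0.05,0.0686,0.0537,-0.14,0,0,0.05,0.0686,0.0537,-0.165,0,0,0.05,0.0686,0.0537,-0.182,0,0,0.05,0.0686,0.0537,-0.192,0,0,0.05,0.0686,0.0537,-0.192,0,0,0.05,0.0686,0.0537,-0.192,0,0,0.05]
}}

```text
time_s: 29.58
ee_pos: [0.4316, -0.2284, 0.0089]
ee_rot: [[0.92, 0.05, 0.389], [0.046, -0.999, 0.018], [0.39, 0.001, -0.921]]
ft_force: [-0.1, -0.2, 0.4]
finger_gap: 0.06
finger_force: 0.0
```

>>> {"name": "servo_tool", "arguments": {
  "deltas": [0,0,0,0,0,0,0,0,0,0,0,0,0,0,0,0,0,0,0,0,0,0,0,0,0,0,0,0,0,0,0,0,0,0,0,0,0,0,0,0,0,0,0,0,0,0,0,0],
  "gripper": 0
}}

```text
time_s: 30.58
ee_pos: [0.4309, -0.2279, 0.0078]
ee_rot: [[0.92, 0.05, 0.388], [0.046, -0.999, 0.02], [0.388, -0.0, -0.922]]
ft_force: [-0.6, 0.7, 0.5]
finger_gap: 0.0178
finger_force: 30.0
```

```bash
python3 -c "
from h import *
goal([.4706,-.0306,.193],-.066)"
```

```text
shift [0.0397 0.1973 0.1852] rot [-0.    -0.001 -0.116] ee [ 0.4309 -0.2279  0.0078] F [-0.6  0.7  0.5] t 30.575
```

>>> {"name": "servo_tool", "arguments": {
  "deltas": [0,0,0.03,0,0,0,0,0,0.08,0,0,0,0,0.03,0.13,0,0,-0.03,0,0.08,0.17,0,0,-0.06,0.01,0.13,0.185,0,0,-0.116,0.025,0.17,0.185,0,0,-0.116,0.0397,0.1973,0.185,0,0,-0.116,0.0397,0.1973,0.185,0,0,-0.116,0.0397,0.1973,0.185,0,0,-0.116,0.0397,0.1973,0.185,0,0,-0.116]
}}

```text
time_s: 31.82
ee_pos: [0.4703, -0.0317, 0.1924]
ee_rot: [[0.92, -0.068, 0.387], [-0.063, -0.998, -0.026], [0.388, -0.0, -0.922]]
ft_force: [-0.8, 0.3, -0.3]
finger_gap: 0.0178
finger_force: 30.0
```

```bash
python3 -c "
from h import *
tipcheck([.6203,-.0405,.194],.0012,'w10.png')"
```

```text
pred tip [276.5  40.2] eye [274.6   9.7] gap 0.017847636128944435 grip 29.992893040180206
ring 273.0 11.0 (2, 0, 37, 23)
row 45 steel 272 281 pred 276.6
row 60 steel 269 284 pred 276.6
row 80 steel 269 284 pred 276.7
row 100 steel 269 284 pred 276.7
shift [0.0003 0.0012 0.0003] rot [-0.    -0.001  0.002] ee [ 0.4703 -0.0317  0.1925] F [-0.9 -0.3 -1.2] t 31.875
```

>>> {"name": "servo_tool", "arguments": {
  "deltas": [0.002,0.0013,0.0003,0,0,0.002,0.01,0.0007,0.0003,0,0,0.002,0.018,0.0001,0.0003,0,0,0.002,0.025,-0.0003,0.0003,0,0,0.002,0.03,-0.0007,0.0003,0,0,0.002,0.036,-0.0011,0.0003,0,0,0.002,0.036,-0.0011,0.0003,0,0,0.002]
}}

```text
time_s: 32.75
ee_pos: [0.5069, -0.0318, 0.193]
ee_rot: [[0.92, -0.064, 0.387], [-0.059, -0.998, -0.025], [0.388, -0.0, -0.922]]
ft_force: [-0.3, -0.5, -0.3]
finger_gap: 0.0177
finger_force: 30.0
```

>>> {"name": "servo_tool", "arguments": {
  "deltas": [0.012,-0.001,0,0,0,0,0.024,-0.002,0,0,0,0,0.036,-0.003,0,0,0,0,0.048,-0.0038,0,0,0,0,0.06,-0.0046,0,0,0,0,0.068,-0.0051,0,0,0,0,0.072,-0.0055,0,0,0,0,0.072,-0.0055,0,0,0,0]
}}

```text
time_s: 33.75
ee_pos: [0.5787, -0.0373, 0.193]
ee_rot: [[0.92, -0.064, 0.387], [-0.059, -0.998, -0.025], [0.388, -0.0, -0.922]]
ft_force: [-0.0, -0.9, -1.0]
finger_gap: 0.0178
finger_force: 30.0
```

>>> {"name": "servo_tool", "arguments": {
  "deltas": [0.003,0,0,0,0,0,0.006,-0.0004,0,0,0,0,0.008,-0.0005,0,0,0,0,0.009,-0.0005,0,0,0,0,0.009,-0.0005,0,0,0,0]
}}

```text
time_s: 34.38
ee_pos: [0.5859, -0.0377, 0.193]
ee_rot: [[0.922, -0.064, 0.383], [-0.059, -0.998, -0.025], [0.384, 0.0, -0.923]]
ft_force: [-12.4, -0.1, 6.5]
finger_gap: 0.0176
finger_force: 30.0
```

Home with 12 N. Release and go for the last rod.

>>> {"name": "servo_tool", "arguments": {
  "deltas": [0,0,0,0,0,0,0,0,0,0,0,0,0,0,0,0,0,0,0,0,0,0,0,0,-0.01,0,0.03,0,0,0,-0.02,0,0.07,0,0,0,-0.07,0,0.07,0,0,0,-0.13,-0.01,0.07,0,0,0,-0.18,-0.06,0.05,0,0,0.02,-0.22,-0.11,0.03,0,0,0.04,-0.225,-0.16,0.01,0,0,0.066,-0.225,-0.22,0.005,0,0,0.066],
  "gripper": 0.045
}}

```text
time_s: 35.88
ee_pos: [0.3612, -0.2568, 0.1977]
ee_rot: [[0.921, -0.0, 0.39], [0.0, -1.0, -0.001], [0.39, 0.001, -0.921]]
ft_force: [1.5, 0.7, 1.0]
finger_gap: 0.0451
finger_force: 0.0
```

>>> {"name": "servo_tool", "arguments": {
  "deltas": [0,-0.05,0,0,0,0,0,-0.1,0,0,0,0,0,-0.1,0,0,0,0,0,-0.1,0,0,0,0],
  "gripper": 0.06
}}

```text
time_s: 36.38
ee_pos: [0.3626, -0.3548, 0.198]
ee_rot: [[0.922, 0.002, 0.388], [0.001, -1.0, 0.002], [0.388, -0.001, -0.922]]
ft_force: [0.7, -0.3, 0.2]
finger_gap: 0.0602
finger_force: 0.0
```

```bash
python3 - <<'E'
from h import *
s,im=snap('wrist','w11.png'); look(s,im); goal([.45,-.373,.008],0)
for c,d,L,w,p in rods(s,im): print(c.round(3),d.round(3),L.round(3),w.round(3),p.round(0))
E
```

```text
shift [ 0.0873 -0.0187 -0.1902] rot [-0.001 -0.001 -0.002] ee [ 0.3627 -0.3543  0.1982] F [-0.6  0.5  0.1] t 36.425
[ 0.602 -0.053] [ 1.    -0.001] 0.146 0.088 [31. 52.]
[ 0.447 -0.372] [1.    0.017] 0.079 0.019 [293. 186.]
```

```bash
python3 - <<'E'
from h import *
s=env.read_state();im=cv2.imread('pics/w11.png')[:,:,::-1].copy()
h=cv2.cvtColor(im,cv2.COLOR_RGB2HSV)
for v in range(60,236,8):
    r=h[v,270:320]; k=np.where(r[:,2]>90)[0]+270
    if len(k): print(v,k.min(),k.max(),im[v,int(k.mean())],plane('wrist',(k.mean(),v),.014,s).round(4)[:2])
E
```

```text
76 287 292 [251 250 252] [ 0.5753 -0.369 ]
84 286 294 [252 252 252] [ 0.565  -0.3696]
92 274 294 [97 98 95] [ 0.5547 -0.3623]
100 286 294 [253 253 253] [ 0.5446 -0.3695]
108 286 294 [255 254 255] [ 0.5345 -0.3695]
116 286 295 [254 254 254] [ 0.5245 -0.37  ]
124 287 295 [253 253 254] [ 0.5145 -0.3706]
132 287 295 [254 254 254] [ 0.5046 -0.3705]
140 287 299 [254 253 254] [ 0.4948 -0.3725]
148 284 308 [253 240 180] [ 0.4851 -0.3717]
156 284 317 [255 251 214] [ 0.4754 -0.3742]
164 284 300 [254 249 204] [ 0.4658 -0.3715]
172 284 300 [254 249 204] [ 0.4562 -0.3715]
180 284 300 [255 249 206] [ 0.4467 -0.3714]
188 285 300 [253 244 193] [ 0.4373 -0.3719]
196 285 300 [254 244 193] [ 0.4279 -0.3719]
204 285 301 [253 242 189] [ 0.4186 -0.3724]
212 285 301 [254 244 193] [ 0.4094 -0.3724]
220 285 301 [254 244 193] [ 0.4002 -0.3723]
```

>>> {"name": "servo_tool", "arguments": {
  "deltas": [0.03,-0.01,-0.05,0,0,0.02,0.06,-0.0175,-0.1,0,0,0.02,0.088,-0.0175,-0.14,0,0,0.02,0.088,-0.0175,-0.165,0,0,0.02,0.088,-0.0175,-0.182,0,0,0.02,0.088,-0.0175,-0.1905,0,0,0.02,0.088,-0.0175,-0.1905,0,0,0.02,0.088,-0.0175,-0.1905,0,0,0.02]
}}

```text
time_s: 37.42
ee_pos: [0.4511, -0.3736, 0.0093]
ee_rot: [[0.921, 0.021, 0.39], [0.02, -1.0, 0.007], [0.39, 0.002, -0.921]]
ft_force: [1.1, -0.2, 0.1]
finger_gap: 0.06
finger_force: 0.0
```

>>> {"name": "servo_tool", "arguments": {
  "deltas": [0,0,0,0,0,0,0,0,0,0,0,0,0,0,0,0,0,0,0,0,0,0,0,0,0,0,0,0,0,0,0,0,0,0,0,0,0,0,0,0,0,0,0,0,0,0,0,0],
  "gripper": 0
}}

```text
time_s: 38.42
ee_pos: [0.4507, -0.3726, 0.0078]
ee_rot: [[0.921, 0.022, 0.388], [0.02, -1.0, 0.009], [0.388, -0.0, -0.922]]
ft_force: [0.1, 0.0, -0.1]
finger_gap: 0.0178
finger_force: 30.0
```

```bash
python3 -c "
from h import *
goal([.466,-.1001,.193],-.066)"
```

```text
shift [0.0153 0.2725 0.1852] rot [-0.    -0.001 -0.088] ee [ 0.4507 -0.3726  0.0078] F [ 0.1  0.  -0.1] t 38.425
```

>>> {"name": "servo_tool", "arguments": {
  "deltas": [0,0,0.03,0,0,0,0,0,0.08,0,0,0,0,0.04,0.13,0,0,-0.03,-0.01,0.1,0.17,0,0,-0.06,-0.01,0.16,0.185,0,0,-0.086,0,0.21,0.185,0,0,-0.086,0.01,0.25,0.185,0,0,-0.086,0.0153,0.2728,0.185,0,0,-0.086,0.0153,0.2728,0.185,0,0,-0.086,0.0153,0.2728,0.185,0,0,-0.086]
}}

```text
time_s: 39.67
ee_pos: [0.4658, -0.1003, 0.1926]
ee_rot: [[0.92, -0.064, 0.387], [-0.059, -0.998, -0.025], [0.388, 0.0, -0.922]]
ft_force: [0.6, -1.2, -1.3]
finger_gap: 0.0175
finger_force: 30.0
```

```bash
python3 -c "
from h import *
tipcheck([.6157,-.11,.194],.0012,'w12.png')"
```

```text
pred tip [277.3  40.2] eye [276.8  10. ] gap 0.017530581910149074 grip 29.995052218437195
ring 276.0 11.0 (3, 0, 37, 23)
row 45 steel 272 281 pred 277.3
row 60 steel 269 284 pred 277.3
row 80 steel 269 284 pred 277.3
row 100 steel 269 284 pred 277.3
shift [0.0002 0.0006 0.0001] rot [-0.    -0.002 -0.001] ee [ 0.4658 -0.1007  0.1927] F [-0.4 -0.1 -0.5] t 39.725
```

>>> {"name": "servo_tool", "arguments": {
  "deltas": [0.002,0.0005,0.0002,0,0,0,0.01,0,0.0002,0,0,0,0.018,-0.0006,0.0002,0,0,0,0.025,-0.001,0.0002,0,0,0,0.03,-0.0014,0.0002,0,0,0,0.036,-0.0018,0.0002,0,0,0,0.036,-0.0018,0.0002,0,0,0]
}}

```text
time_s: 40.6
ee_pos: [0.5023, -0.1016, 0.193]
ee_rot: [[0.92, -0.064, 0.387], [-0.059, -0.998, -0.025], [0.388, -0.0, -0.922]]
ft_force: [0.8, -1.1, 0.2]
finger_gap: 0.0177
finger_force: 30.0
```

>>> {"name": "servo_tool", "arguments": {
  "deltas": [0.012,-0.001,0,0,0,0,0.024,-0.002,0,0,0,0,0.036,-0.003,0,0,0,0,0.048,-0.0038,0,0,0,0,0.06,-0.0046,0,0,0,0,0.068,-0.0051,0,0,0,0,0.072,-0.0055,0,0,0,0,0.072,-0.0055,0,0,0,0]
}}

```text
time_s: 41.6
ee_pos: [0.5741, -0.1072, 0.193]
ee_rot: [[0.92, -0.064, 0.387], [-0.059, -0.998, -0.025], [0.388, -0.0, -0.922]]
ft_force: [0.4, -0.0, -0.4]
finger_gap: 0.0179
finger_force: 30.0
```

>>> {"name": "servo_tool", "arguments": {
  "deltas": [0.003,0,0,0,0,0,0.006,-0.0004,0,0,0,0,0.008,-0.0005,0,0,0,0,0.009,-0.0005,0,0,0,0,0.009,-0.0005,0,0,0,0]
}}

```text
time_s: 42.22
ee_pos: [0.5818, -0.1077, 0.1929]
ee_rot: [[0.921, -0.064, 0.384], [-0.059, -0.998, -0.025], [0.385, 0.0, -0.923]]
ft_force: [-9.1, -0.1, 5.1]
finger_gap: 0.0178
finger_force: 30.0
```

>>> {"name": "servo_tool", "arguments": {
  "deltas": [0,0,0,0,0,0,0,0,0,0,0,0,0,0,0,0,0,0,0,0,0,0,0,0,-0.01,0,0.03,0,0,0,-0.02,0,0.07,0,0,0,-0.07,0,0.09,0,0,0,-0.12,0.03,0.13,0,0,0,-0.16,0.08,0.15,0,0,0,-0.18,0.13,0.15,0,0,0,-0.18,0.14,0.15,0,0,0,-0.18,0.14,0.15,0,0,0],
  "gripper": 0.045
}}

```text
time_s: 43.72
ee_pos: [0.4028, 0.0334, 0.3435]
ee_rot: [[0.919, -0.061, 0.389], [-0.056, -0.998, -0.024], [0.39, -0.0, -0.921]]
ft_force: [0.4, 0.1, -0.2]
finger_gap: 0.0448
finger_force: 0.0
```

```bash
python3 - <<'E'
from h import *
s,im=snap('wrist','w13.png'); a=snap('scene')[1];b=snap('side')[1]
o=np.zeros((600,800,3),np.uint8)
o[:300,:400]=cv2.resize(a[130:340,140:420],(400,300),interpolation=2);o[:300,400:800]=cv2.resize(b[170:380,160:440],(400,300),interpolation=2)
o[300:600,:400]=cv2.resize(im,(400,300))
cv2.imwrite('pics/c13.png',o[:,:,::-1]); print(s['ft_force'])
E
```

```text
[ 0.42318722  0.11123838 -0.16731114]
```

View pics/c13.png

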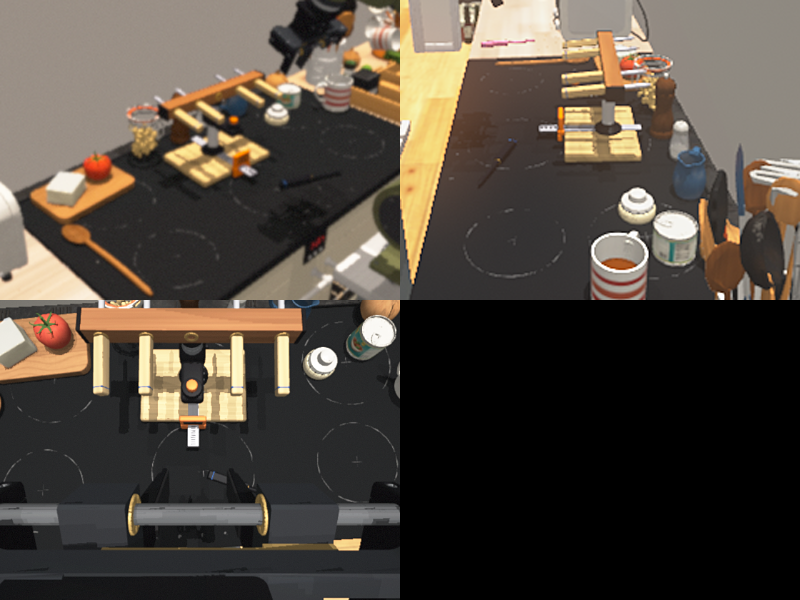

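All four rods sit home with their handles against the bar. The hob holds no other rod, the jaw is against the board and the head is down.

```bash
python3 -c "
from rig import hand_in
print(hand_in())"
```

```text
the job is handed in; nothing more can be done
None
```

The job is handed in: the clamp jaw is shut against the board, the head came down to its next hole, and all four rods found on the hob are fully home in eyelets 1, 2, 4 and 5. I left everything else where it was; hand-in gave no verdict.

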